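Tip the offcuts into the scrap box and shut it

ROBOT

A 6-joint arm with a two-finger parallel gripper is mounted at the origin on the work surface. World frame = base frame: x ahead of the robot, y to its left, z up, the work surface at z = 0. Lengths are in m, angles in rad, forces in N, time in s.
With the tool pointing down it reaches from about 0.275 to 0.75 m from the base axis. Payload 10.2 kg.
Tool frame: the origin (TCP) lies at the very end of the fingers, on their centre line; the grasp point (between the pads) lies 19 mm behind it; z points along the fingers, y is the line along which they close (so a half turn about z gives the same grasp; the last joint's range is limited). The gripper opens to 85 mm and grips with 20 to 120 N. Pads are 22 mm wide; open, the fingers measure 114 mm over their backs; the gripper's body (76 mm by 85 mm) begins 54 mm behind the grasp point. The pads swing forward as they close: fully open they stand 13 mm farther back than shut.
Start: joints at [-1.433, 0.313, 1.498, -0, 1.331, -0.223], TCP at [0.185, -0.491, 0.231] pointing down, gripper open.
Joint ranges: [-2.94, 2.94], [-0.97, 2.17], [0.19, 2.56], [-1.23, 4.37], [0.02, 3.11], [-2.88, 2.88]. Speed limits (rad/s): [2.39, 2.39, 3.01, 3.14, 3.14, 3.14].

INTERFACE

Orientations are given as [roll, pitch, yaw] about the fixed x, y, z axes, in that order (R = Rz(yaw) Ry(pitch) Rx(roll)).
In Python, from bench import bot, fingers, get_image, sign_off gives the robot as it stands. Calls block until the motion is done:
- bot.goto(position, orientation): joint-space move of the TCP to a pose.
- bot.move_straight(position, ori=None, v=0.15, force_limit=None): straight line of the TCP; ori=None keeps the orientation; v is the mean speed in m/s. With force_limit (N) it stops when the force on the tool has changed by that much, and returns True; else False.
- bot.set_joints(angles): joint-space move.
- fingers.open_gripper() and fingers.gripper_close(squeeze=None): open the fingers fully, or close them until they stop; squeeze is the grip in N (None keeps the last).
- bot.sleep(seconds).
- bot.inverse_kinematics(position, orientation): joint angles nearest the present ones, or None.
- get_image(name): name is "scene" or "side" or "wrist"; returns a dict with "image" (480x640x3 uint8, red, green, blue), "mtx" (3x3 intrinsics, pixels), "R" (3x3) and "t" (3): a world point X has camera coordinates R X + t; the wrist camera has in their place "tool_from_camera" (4x4, takes a point from camera to tool coordinates, whose origin is the TCP and whose axes are the flange's). Camera axes: x right, y down, z forward; pixel columns grow to the right and rows downward; lengths in m; the calibration is good to about 2 mm. A picture is of the moment at which its call begins: read the wrist's pose just before it. There is no depth.
A pose or a line that the arm cannot do raises bot.IKError and nothing moves.
- sign_off(): hands the job in; it is judged then, once.
Readings, each from a call of its own:
- bot.current_time_s(): time.
- bot.current_joint_pos(): joint angles.
- bot.current_qd(): joint speeds.
- bot.current_tau(): joint torques, N m.
- bot.current_eef_pos(): TCP position.
- bot.current_tcp_rot(): TCP orientation.
- bot.current_force(): force on the tool from outside, world axes, zero at the start.
- bot.current_ft_torque(): the same for the moment, N m.
- bot.current_finger_gap(): finger opening in m.
- bot.current_grip_force(): force on a finger pad.
Only numpy, scipy, OpenCV 4.12 (cv2) and the standard library are available. Lean on these libraries where they do the work, as an engineer would, in place of code of your own. Each camera call takes 0.05 s, during which the arm holds its last target. There are 200 camera calls.

TASK

Pick up the little open-fronted tray that holds the two steel bar offcuts, hold its open mouth over the open steel box and tip it mouth-down by about 40 degrees until both offcuts have rolled into the box. Then level the tray and stand it back on the bench where it was, and lower the box's hinged lid gently until it is fully closed, without slamming it. Leave everything else on the bench undisturbed.

Things in the scene. Friction and masses are not known exactly. Their poses are not given: they have to be found in the camera images.
- tray: Small loose aluminium tray (about 0.2 kg), 110 long (its x) x 49 wide (its y) x 34 mm high, with the two offcuts in it. Origin: centre of its underside; z up; +x to its open mouth. 3 mm walls at the back and along both sides, to be gripped across the 49 mm near the middle. Flat 3 mm floor whose last 30 mm ramp up 9 mm (17 degrees): that keeps the offcuts in while it is carried level without jerks.
- tray_mouth (a point): Top of the ramp's lip at the middle of the open mouth of that tray: 55 mm ahead of the tray's origin along its x and 12 mm above its underside.
- stub_a: Round steel bar offcut, 20 mm diameter, 40 mm long, about 100 g, lying across the tray (free to roll along it). Origin at its centre, y along the bar.
- stub_b: The second, identical offcut, lying in the same tray nearer to its mouth. Origin at its centre, y along the bar.
- box: Grey steel scrap box fixed to the bench, 170 (its x) x 200 (its y) x 75 mm high, walls and floor 4 mm. Origin: centre of its underside; z up; the hinge runs along its far (+x) upper rim, its front is at -x.
- lid (a joint): Angle of the box's lid in rad: 0 fully closed, 1.57 upright, up to 1.9 leaning back (away from the front). The lid is a grey plate 170 x 200 x 5 mm, 0.35 kg; its friction hinge holds it wherever it is left and takes 1 to 5 N at the free edge to move.
- lid_hinge (a point): Middle of the lid's hinge line, 85 mm behind the box's centre and 75.5 mm above the box's underside. The frame turns with the lid: its y lies along the hinge, its -x runs along the lid to the free edge 170 mm away, its z points out of the lid's outer (upper) face, which is 5 mm from the hinge line.
- lid_tab (a point): Centre, on the outer face, of the finger tab (18 x 50 x 5 mm) that sticks out at the middle of the lid's free edge, 179 mm from the hinge line.
- tray_empty: A second tray of the same shape and size, empty; not to be used. Origin and axes as for the other tray.
- discs: Two grinding discs stacked flat, 114 mm diameter, 24 mm high; leave alone. Origin: centre of the underside.
- cup_brush: Wire cup brush, 68 mm diameter, 55 mm high, hexagon nut on top; leave alone. Origin: centre of the underside.
- grinder: Angle grinder lying on the bench, about 340 mm long (its x), 114 mm disc at +x, side handle to +y, 70 mm high; leave alone. Origin: middle of the underside.
- hammer: Hammer with a wooden handle lying on the bench along its x, 260 mm long, handle to its -x; leave alone. Origin: middle of the underside.
- wrench: Steel wrench lying on the bench along its x, 180 mm long, handle to its -x; leave alone. Origin: middle of the underside.
- spray: Yellow spray can, 66 mm diameter, 190 mm high; leave alone. Origin: centre of the underside.
- glasses: Amber safety glasses, lenses towards its -x, 130 mm wide, 42 mm high; leave alone. Origin: at the bench under the bridge.
There are look-alikes about, which are no part of the job. Leave any purple or yellow look-alike of the tray alone.

How it is judged:
On the way, in this order (a step that is already met when the one before it is completed fails the run):
1. with the tray's mouth over the box and the tray tipped by 25 to 60 degrees, both offcuts have come to lie in the box (x of stub_a in the frame of box between -0.085 and 0.085 m and y of stub_a in the frame of box between -0.1 and 0.1 m and z of stub_a in the frame of box between 0 and 0.06 m and x of stub_b in the frame of box between -0.085 and 0.085 m and y of stub_b in the frame of box between -0.1 and 0.1 m and z of stub_b in the frame of box between 0 and 0.06 m and x of tray_mouth in the frame of box between -0.085 and 0.085 m and y of tray_mouth in the frame of box between -0.1 and 0.1 m and angle between tray's own z axis and vertical between 0.436 and 1.05 rad), for 0.1 s.
2. the tray stands level on the bench within 60 mm of where it was, let go (distance of tray from where it was at the start of the episode below 0.06 m and angle between tray's own z axis and vertical below 0.1 rad and contact force between the fingers and tray below 0.1 N and linear speed of tray below 0.02 m/s), for 0.2 s.
At the end, for the whole second after the job is handed in: The lid is closed to within 0.04 rad (7 mm at its free edge), both offcuts lie in the box, and the tray stands level (within 0.1 rad), at rest and let go, within 60 mm of where it was at the start (all of step 2 and value of joint lid between -0.04 and 0.04 rad and x of stub_a in the frame of box between -0.085 and 0.085 m and y of stub_a in the frame of box between -0.1 and 0.1 m and z of stub_a in the frame of box between 0 and 0.06 m and x of stub_b in the frame of box between -0.085 and 0.085 m and y of stub_b in the frame of box between -0.1 and 0.1 m and z of stub_b in the frame of box between 0 and 0.06 m); the robot touches nothing.
It fails at once if the lid is slammed (closing faster than 3 rad/s over its last 0.5 rad) (value of joint lid below 0.5 rad and velocity of joint lid below -3 rad/s).
It fails at once if something else on the bench is moved by more than 30 mm (distance of any of tray_empty, discs, cup_brush, grinder, hammer, wrench, spray, glasses from where it was at the start of the episode above 0.03 m).
It also fails if it takes over 72 s, if anything falls off the work surface, if the arm or the gripper's body presses on something with over 40 N, if the wrist force passes 120 N, or if a joint passes its speed limit or range.

## Working session

There is one attempt and no reset: what is moved stays moved. The work goes in short steps, each a Python script; the robot and the scene stay as the last script left them, time stands still between calls to the robot, and variables do not carry over. Pictures are saved under pics/ and viewed, at most 10 in all, crops included, and the job is handed in when it is done.

```bash
ls; mkdir -p pics; python3 - <<'E'
from bench import *
import cv2,numpy as np,pickle
for n in("scene","side"):
    d=get_image(n); pickle.dump(d,open(f"pics/{n}.pkl","wb")); cv2.imwrite(f"pics/{n}.png",d["image"][:,:,::-1])
    print(n,d["mtx"].tolist(),(-d["R"].T@d["t"]).round(3),d["R"][2].round(2))
print(bot.current_time_s(),bot.current_tcp_rot(),bot.current_eef_pos())
E
```

```text
pics
scene [[479.7489932717751, 0.0, 325.91168455550604], [0.0, 479.7489932717751, 237.14318451753957], [0.0, 0.0, 1.0]] [0.974 0.688 0.907] [-0.38 -0.6  -0.7 ]
side [[441.7333381304603, 0.0, 320.3006053100136], [0.0, 441.7333381304603, 241.457297305381], [0.0, 0.0, 1.0]] [ 0.487 -0.795  0.936] [ 0.03  0.66 -0.75]
0.1 [-3.14047560e+00 -2.61516794e-04  3.60852503e-01] [ 0.18530088 -0.4909649   0.23080114]
```

View pics/scene.png

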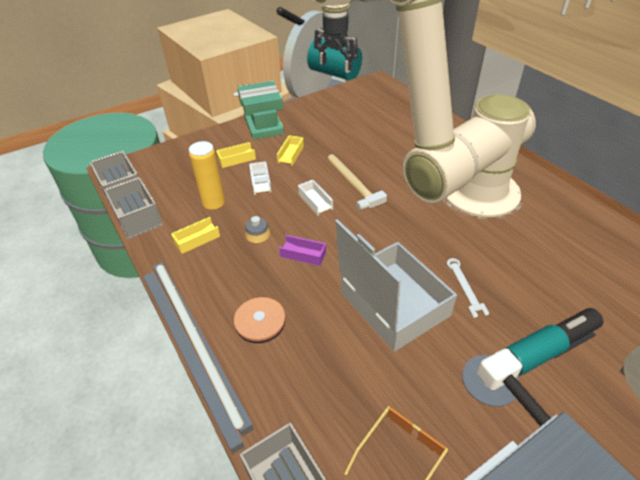

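View pics/side.png

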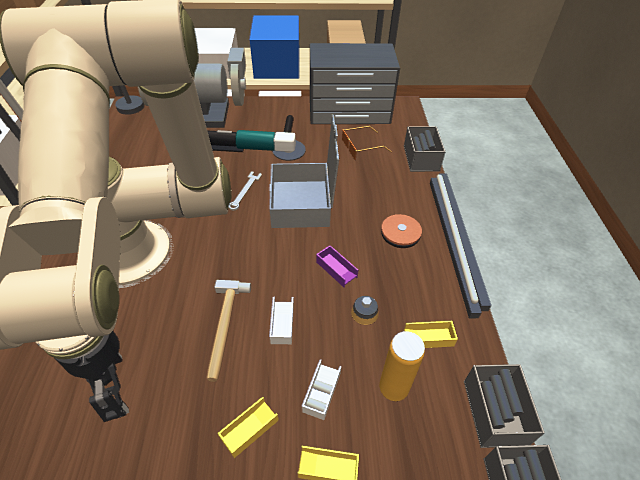

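The scene shows two white trays, at (260,178) with items in it and at (315,196) empty. In the side view they are at (322,388) and (282,320). Yellow look-alikes are at (237,154), (290,150) and (196,235), and a purple one at (303,249). The white tray with two bars fits the description, so I'll check it in an enlarged crop.

```bash
python3 - <<'E'
import cv2,numpy as np
s=cv2.imread("pics/side.png");c=cv2.imread("pics/scene.png")
f=lambda im,x,y,w,h,W,H:cv2.resize(im[y:y+h,x:x+w],(W,H),interpolation=cv2.INTER_CUBIC)
top=np.hstack([f(s,290,350,60,75,320,400),f(c,240,150,48,60,320,400)])
# box views
bot_=np.hstack([f(s,262,110,84,52*2,160,200),f(c,330,215,130,135,193,200)])
cv2.imwrite("pics/crop1.png",top)
E
```

```text
(no output)
```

View pics/crop1.png

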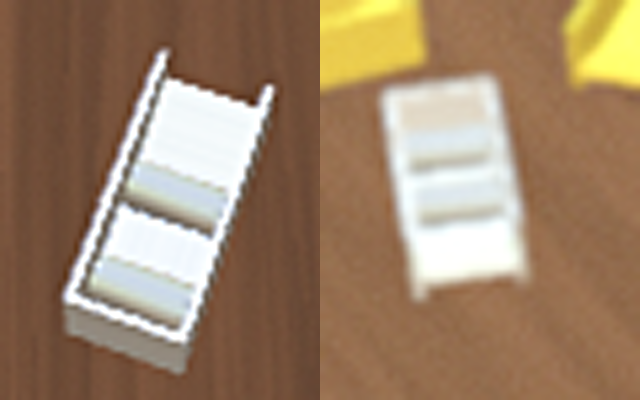

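The crop confirms it. The tray at side (322,388) holds two bars and is open towards the top of the side image; the back wall is at the bottom. Rim corners in the side view are (320.9,359.4), (340.6,366.5), (302.8,405.9) and (325.6,412.8). Next is the box.

```bash
cat > h.py <<'E'
import numpy as np,pickle,cv2
V={n:pickle.load(open(f"pics/{n}.pkl","rb")) for n in("scene","side")}
def ray(n,p):
    d=V[n]; c=-d["R"].T@d["t"]; r=d["R"].T@np.linalg.inv(d["mtx"])@np.array([*p,1.]); return c,r/np.linalg.norm(r)
def plane(n,p,z):
    c,r=ray(n,p); return c+r*(z-c[2])/r[2]
def tri(p,q):
    (a,u),(b,v)=ray("scene",p),ray("side",q)
    s=np.linalg.lstsq(np.c_[u,-v],b-a,rcond=None)[0]; A,B=a+s[0]*u,b+s[1]*v
    return (A+B)/2,np.linalg.norm(A-B)
E
python3 - <<'E'
from h import *
s=[plane("side",p,.034) for p in[(320.9,359.4),(340.6,366.5),(302.8,405.9),(325.6,412.8)]]
S=48/320
c=[plane("scene",(240+x*S,150+y*S),.034) for x,y in[(527,278),(418,300),(383,85),(497,76)]]
print(np.round(s,4),"\n",np.round(c,4))
a=cv2.imread("pics/side.png");b=cv2.imread("pics/scene.png")
f=lambda im,x,y,w,h,k:cv2.resize(im[y:y+h,x:x+w],None,fx=k,fy=k,interpolation=cv2.INTER_CUBIC)
A=f(a,260,108,85,125,4.6);B=f(b,330,215,130,135,3.0); 
o=np.zeros((580,790,3),np.uint8);o[:A.shape[0],:A.shape[1]]=A;o[:B.shape[0],395:395+B.shape[1]]=B
print(A.shape,B.shape);cv2.imwrite("pics/crop2.png",o)
E
```

```text
[[ 0.5183 -0.35    0.034 ]
 [ 0.5607 -0.3676  0.034 ]
 [ 0.4779 -0.4516  0.034 ]
 [ 0.524  -0.4668  0.034 ]] 
 [[ 0.416  -0.2305  0.034 ]
 [ 0.4626 -0.2443  0.034 ]
 [ 0.3952 -0.387   0.034 ]
 [ 0.3479 -0.3631  0.034 ]]
(575, 391, 3) (405, 390, 3)
```

View pics/crop2.png

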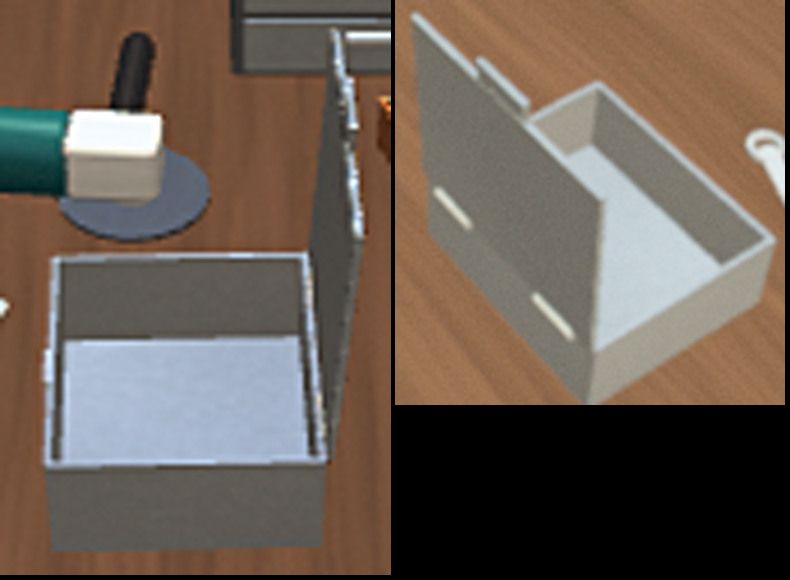

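The side view shows the box's hinge on the right, with the open lid slightly past upright there. The scene view shows the lid's outer face and tab. The two views disagree on the tray, so I'll use the box, of known size, to see which is right.

```bash
python3 - <<'E'
from h import *
S=lambda x,y:(260+x/4.6,108+y/4.6); C=lambda x,y:(330+(x-395)/3,215+y/3)
print("side rim", [plane("side",S(*p),.075).round(4).tolist() for p in[(47,464),(326,461),(310,255),(54,259)]])
print("side base",[plane("side",S(*p),0).round(4).tolist() for p in[(54,551),(322,547)]])
print("scene rim",[plane("scene",C(*p),.075).round(4).tolist() for p in[(598,84),(774,240)]],
 "base",[plane("scene",C(*p),0.).round(4).tolist() for p in[(588,404),(758,302),(430,238)]])
for a,b in[((598,84),(47,464)),((774,240),(54,259)),((412,15),(360,237)),((603,203),(336,30))]:
    print(tri(C(*a),S(*b)))
for n in V:
  d=V[n]
  for P in[(.185,-.491,.231),(0.52,-.41,.034)]:
    q=d["mtx"]@(d["R"]@np.array(P)+d["t"]); print(n,q[:2]/q[2])
E
```

```text
side rim [[0.3915, 0.0812, 0.075], [0.5594, 0.0814, 0.075], [0.5581, 0.2771, 0.075], [0.3879, 0.2746, 0.075]]
side base [[0.3909, 0.0797, 0.0], [0.5595, 0.0805, 0.0]]
scene rim [[0.3902, 0.087, 0.075], [0.3861, 0.2836, 0.075]] base [[0.5507, 0.2825, 0.0], [0.3858, 0.2844, 0.0], [0.559, 0.0927, 0.0]]
(array([0.38993814, 0.08496628, 0.07223005]), np.float64(0.0028455645770500086))
(array([0.3856013 , 0.28149551, 0.0708899 ]), np.float64(0.004168689703766247))
(array([0.57124845, 0.08480979, 0.24201756]), np.float64(0.0019078814209654595))
(array([0.56878383, 0.28659333, 0.24075653]), np.float64(0.0014207837417654248))
scene [334.90078228  71.40416393]
scene [257.99867176 172.89684341]
side [121.5642005 388.6496885]
side [322.63461058 385.74923878]
```

The calibration holds on both views. I had left out the crop's 320 px offset for the scene tray. I'll redo it and then look from above with the wrist camera, keeping the arm clear.

```bash
python3 - <<'E'
from h import *
from bench import *
S=.15
c=np.array([plane("scene",(240+(x-320)*S,150+y*S),.034) for x,y in[(527,278),(418,300),(383,85),(497,76)]])
s=np.array([plane("side",p,.034) for p in[(340.6,366.5),(320.9,359.4),(302.8,405.9),(325.6,412.8)]])
print(c.round(4),c.mean(0),s.mean(0))
m=(c.mean(0)+s.mean(0))/2
for a in(c,s):
    d=(a[0]+a[1]-a[2]-a[3])/2; print(np.linalg.norm(d),np.degrees(np.arctan2(d[1],d[0])))
yaw=np.arctan2(d[1],d[0])
for k in range(-2,4):
    q=bot.inverse_kinematics([m[0],m[1],.30],[np.pi,0,yaw+k*np.pi/2]); print(k,None if q is None else np.round(q,2))
# try box poses: mouth direction candidates
print(bot.current_joint_pos(), get_image("wrist")["tool_from_camera"].round(3).tolist())
E
```

```text
[[ 0.5303 -0.3086  0.034 ]
 [ 0.5762 -0.3219  0.034 ]
 [ 0.5179 -0.4714  0.034 ]
 [ 0.4707 -0.4476  0.034 ]] [ 0.52377862 -0.38739858  0.034     ] [ 0.52021869 -0.40901134  0.034     ]
0.15583254844511474 67.780618720937
0.107525463517335 69.00357899539159
-2 [-0.83  0.6   0.9  -0.    1.65  2.68]
-1 [-0.83  0.6   0.9  -0.    1.65  1.11]
0 [-0.83  0.6   0.9   0.    1.65 -0.46]
1 [-0.83  0.6   0.9   0.    1.65 -2.03]
2 [-0.83  0.6   0.9  -0.    1.65  2.68]
3 [-0.83  0.6   0.9  -0.    1.65  1.11]
[-1.43338446e+00  3.13376389e-01  1.49836164e+00  7.71327287e-06
  1.33100186e+00 -2.23442616e-01] [[-0.001, -0.958, -0.288, 0.074], [1.0, -0.001, 0.0, -0.001], [-0.0, -0.288, 0.958, -0.143], [0.0, 0.0, 0.0, 1.0]]
```

```bash
cat >> h.py <<'E'
from scipy.spatial.transform import Rotation as Ro
RM=lambda rpy:Ro.from_euler("xyz",rpy).as_matrix()
BX=np.array([.4735,.183,0]); BY=np.radians(1.0)
def pour(th,yaw,lip,off):   # off: lip in tray axes relative to TCP
    return lip-RM([0,th,yaw])@off,[np.pi,th,yaw]
E
python3 - <<'E'
from h import *
from bench import *
off=np.array([.055,0,.006])
for yd in(70,91,110):
  for th in(0,20,45):
    lip=np.array([BX[0],BX[1]-.055,.105]); p,o=pour(np.radians(th),np.radians(yd),lip,off)
    q=bot.inverse_kinematics(p,o); print(yd,th,p.round(3),None if q is None else np.round(q,2))
for p in([.64,.183,.30],[.62,.183,.21],[.40,.183,.08]):
    q=bot.inverse_kinematics(p,[np.pi,0,0]); print(p,None if q is None else np.round(q,2))
yaw=np.radians(69)
p=np.array([.521,-.409,.22])-.05*np.array([np.cos(yaw),np.sin(yaw),0])
bot.goto(p,[np.pi,0,yaw]); P=bot.current_eef_pos();O=bot.current_tcp_rot()
d=get_image("wrist");pickle.dump((d,P,O),open("pics/w1.pkl","wb"))
cv2.imwrite("pics/w1.png",d["image"][:,:,::-1])
T=d["tool_from_camera"];R=RM(O);K=np.linalg.inv(d["mtx"]);c=R@T[:3,3]+P
hsv=cv2.cvtColor(d["image"],cv2.COLOR_RGB2HSV);m=((hsv[...,1]<45)&(hsv[...,2]>130)).astype(np.uint8)
for k in cv2.findContours(m,0,2)[0]:
    if cv2.contourArea(k)>1500:
        b=cv2.boxPoints(cv2.minAreaRect(k))
        W=[]
        for x in b:
            r=R@T[:3,:3]@K@[*x,1]; W.append(c+r*(.034-c[2])/r[2])
        print(cv2.contourArea(k),b.round(0).tolist(),np.round(W,4)[:,:2].tolist(),np.mean(W,0).round(4))
print(bot.current_time_s())
E
```

```text
70 0 [0.455 0.076 0.099] [-0.09  0.33  1.85 -0.    0.95  0.26]
70 20 [0.455 0.078 0.118] [ 0.09  0.42  1.7  -0.34  1.19  0.59]
70 45 [0.459 0.087 0.14 ] [ 0.26  0.61  1.51 -0.62  1.54  0.79]
91 0 [0.474 0.073 0.099] [-0.09  0.37  1.8  -0.    0.97 -0.11]
91 20 [0.474 0.074 0.118] [ 0.09  0.4   1.74 -0.4   1.07  0.28]
91 45 [0.474 0.085 0.14 ] [ 0.3   0.53  1.64 -0.78  1.32  0.62]
110 0 [0.492 0.076 0.099] [-0.08  0.41  1.74  0.    0.99 -0.43]
110 20 [0.492 0.078 0.118] [ 0.09  0.38  1.77 -0.42  0.94 -0.02]
110 45 [0.488 0.087 0.14 ] [ 0.31  0.46  1.77 -0.92  1.1   0.48]
[0.64, 0.183, 0.3] [ 0.1   0.62  0.86 -0.    1.66  1.67]
[0.62, 0.183, 0.21] [ 0.11  0.6   1.12 -0.    1.42  1.68]
[0.4, 0.183, 0.08] [ 0.16  0.33  1.93 -0.    0.89  1.73]
6597.5 [[291.0, 79.0], [351.0, 79.0], [351.0, 213.0], [291.0, 213.0]] [[0.5172, -0.3469], [0.5622, -0.3643], [0.5246, -0.4679], [0.475, -0.4487]] [ 0.5197 -0.4069  0.034 ]
2641.5 [[602.0, 0.0], [639.0, 0.0], [639.0, 89.0], [602.0, 89.0]] [[0.7593, -0.3808], [0.7855, -0.391], [0.7769, -0.4555], [0.749, -0.4447]] [ 0.7677 -0.418   0.034 ]
2540.5 [[102.0, 0.0], [162.0, -24.0], [187.0, 39.0], [128.0, 63.0]] [[0.4049, -0.2437], [0.4543, -0.2462], [0.4525, -0.2908], [0.4008, -0.289]] [ 0.4281 -0.2674  0.034 ]
1.4167
```

View pics/w1.png

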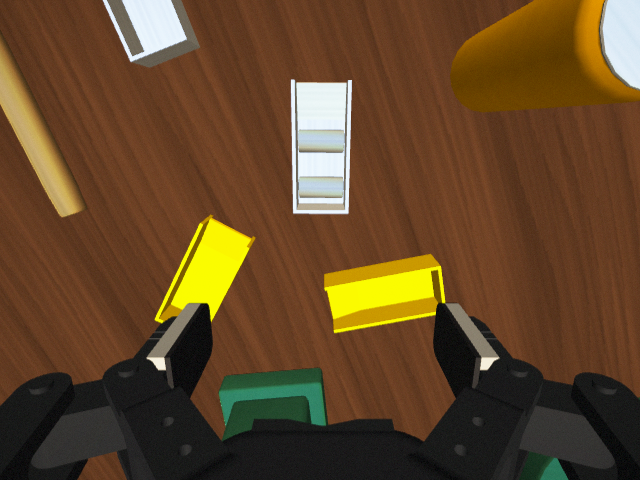

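The wrist view shows the target tray centred at (321,146), mouth up at row 80, with both bars in it. It measures 110 x 49 mm, centre (0.520,-0.408), yaw 69°, matching the side view. Now the grasp and lift.

```bash
python3 - <<'E'
from h import *
from bench import *
yaw=np.radians(68.9);o=[np.pi,0,yaw]
p=np.array([.520,-.408,.08])
bot.goto(p,o)
print(bot.move_straight([*p[:2],.007],v=.08,force_limit=10),bot.current_eef_pos())
fingers.gripper_close(squeeze=60)
print("gap",bot.current_finger_gap(),bot.current_grip_force(),bot.current_eef_pos())
F0=bot.current_force()
bot.move_straight([*p[:2],.05],v=.06)
print("gap",bot.current_finger_gap(),bot.current_grip_force(),bot.current_force()-F0,bot.current_time_s())
bot.move_straight([*p[:2],.17],v=.1)
d=get_image("wrist");cv2.imwrite("pics/w2.png",d["image"][:,:,::-1])
E
```

```text
False [ 0.52027244 -0.40824293  0.00760649]
gap 0.04804181270017172 63.74406695365906 [ 0.5201545  -0.40821078  0.00758218]
gap 0.047930332836325466 62.74441123008728 [ 0.26265402 -1.02941057 -9.89784407] 4.4333
```

View pics/w2.png

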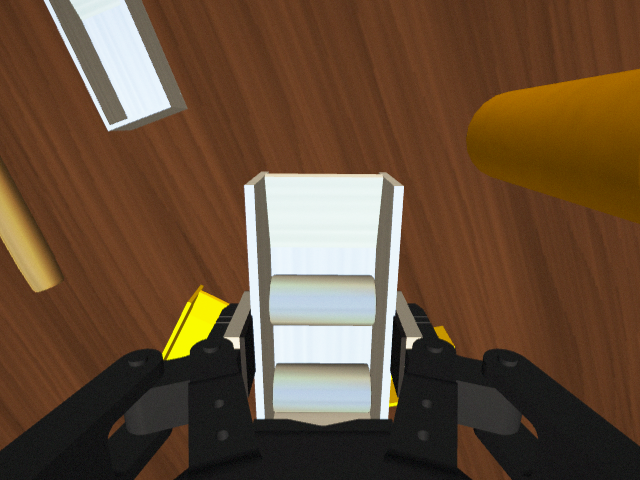

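The tray is held level with both bars inside, at (322,300) and (322,388). Next I carry it over and tip it in steps about the lip.

```bash
python3 - <<'E'
from h import *
from bench import *
off=np.array([.055,0,.0055]);y=np.radians(91)
lip=np.array([.468,.183-.06,.17])
p,o=pour(0,y,lip,off); bot.move_straight(p,o,v=.15)
lip[2]=.105
for th in(0,14,22,30,40,46):
    p,o=pour(np.radians(th),y,lip,off); bot.move_straight(p,o,v=.04 if th else .1)
    print(th,bot.current_eef_pos().round(3),bot.current_tcp_rot().round(3),bot.current_force().round(1),bot.current_time_s())
bot.sleep(.6)
a=get_image("side");b=get_image("scene")
A=cv2.resize(a["image"][90:250,220:380],(500,500),interpolation=2);B=cv2.resize(b["image"][190:350,310:470],(300,300))
cv2.imwrite("pics/p1.png",np.hstack([A,np.vstack([B,np.zeros((200,300,3),np.uint8)])])[:,:,::-1])
print(bot.current_finger_gap(),bot.current_time_s())
E
```

```text
0 [0.469 0.068 0.1  ] [3.141 0.    1.588] [-0.2 -0.4 -3.7] 9.975
14 [0.469 0.069 0.113] [3.141 0.242 1.589] [-0.3 -0.7 -4.7] 10.4583
22 [0.469 0.07  0.12 ] [-3.141  0.381  1.589] [-0.7 -0.1 -2.6] 10.8
30 [0.469 0.073 0.127] [-3.14   0.52   1.589] [ 0.7 -0.1 -1.9] 11.1417
40 [0.469 0.077 0.136] [-3.14   0.694  1.589] [ 0.4 -0.1 -2.1] 11.5333
46 [0.469 0.081 0.14 ] [-3.14   0.799  1.589] [ 0.5  0.8 -2.7] 11.825
0.04771447604467719 12.525
```

View pics/p1.png

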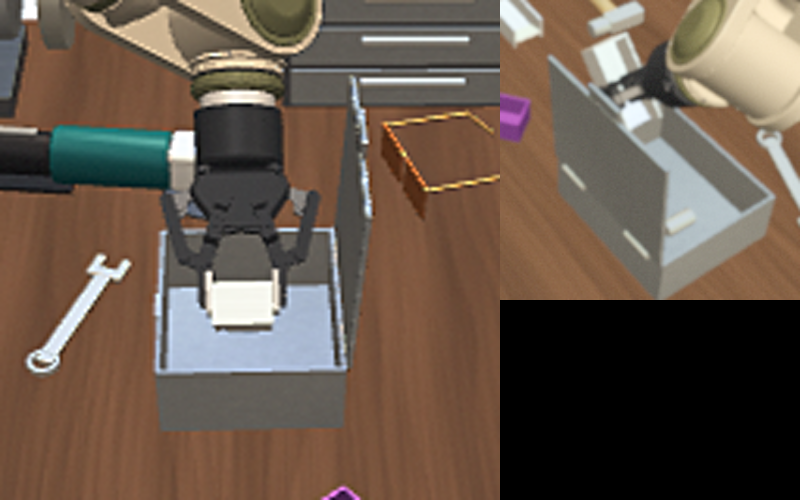

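In the scene crop one bar is in the box at (680,220). The other is not visible there. The force fell by about 2 N, which suggests both are out; the wrist view should show the tray and the box floor.

```bash
python3 - <<'E'
from bench import *
import cv2
cv2.imwrite("pics/w3.png",get_image("wrist")["image"][:,:,::-1])
E
```

```text
(no output)
```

View pics/w3.png

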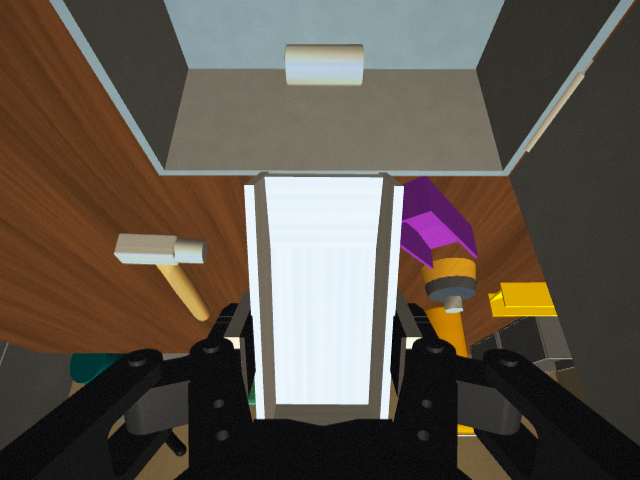

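The tray is empty. One bar lies by the near wall at (324,65), and the other is the one seen near the far end. I'll level the tray and put it back.

```bash
python3 - <<'E'
from h import *
from bench import *
off=np.array([.055,0,.0055]);y=np.radians(91)
lip=np.array([.468,.123,.115])
p,o=pour(0,y,lip,off); bot.move_straight(p,o,v=.06)
lip[2]=.17;p,o=pour(0,y,lip,off); bot.move_straight(p,o,v=.12)
o=[np.pi,0,np.radians(68.9)]; q=[.520,-.408]
bot.move_straight([*q,.165],o,v=.2)
bot.move_straight([*q,.04],v=.12)
print(bot.move_straight([*q,.0075],v=.03,force_limit=8),bot.current_eef_pos())
fingers.open_gripper(); bot.sleep(.2)
bot.move_straight([*q,.12],v=.08); bot.sleep(.3)
p=np.array([.521,-.409,.22])-.05*np.array([np.cos(o[2]),np.sin(o[2]),0])
bot.goto(p,o)
a=get_image("wrist")["image"]; cv2.imwrite("pics/w4.png",a[:,:,::-1])
hsv=cv2.cvtColor(a,cv2.COLOR_RGB2HSV);m=((hsv[...,1]<45)&(hsv[...,2]>130)).astype(np.uint8)
print([cv2.boundingRect(k) for k in cv2.findContours(m,0,2)[0] if cv2.contourArea(k)>1500],bot.current_time_s())
E
```

```text
False [ 0.52007421 -0.40806611  0.00764552]
[(297, 84, 50, 122), (600, 0, 40, 92), (101, 0, 85, 63)] 22.1917
```

The tray is back at its old spot, with its blob centre at (322,145) as before. Now the lid. I close the fingers, go behind it, and follow the arc with the fingertips.

```bash
python3 - <<'E'
from h import *
from bench import *
H=np.array([.5585,.0755]);r=.155;o=[np.pi,0,0]
def tip(f): return [H[0]-r*np.cos(f)+.005*np.sin(f)+.012,.183,H[1]+r*np.sin(f)+.005*np.cos(f)]
P=bot.current_eef_pos()
bot.move_straight([P[0],P[1],.36],v=.2)
fingers.gripper_close(squeeze=20)
bot.goto([.58,-.12,.37],o); bot.goto([.645,.183,.36],o)
bot.move_straight([.645,.183,tip(1.64)[2]],v=.15)
F=bot.current_force()
for f in np.linspace(1.75,.05,15):
    bot.move_straight(tip(f),v=.12)
    print(round(f,2),(bot.current_force()-F).round(1),bot.current_eef_pos().round(3))
t=tip(0); print(bot.move_straight([t[0],t[1],.072],v=.02,force_limit=12),bot.current_eef_pos(),(bot.current_force()-F).round(1))
bot.move_straight([t[0],t[1],.2],v=.12)
bot.goto([.42,-.1,.35],o)
a=get_image("scene")["image"];b=get_image("side")["image"];w=cv2.imread("pics/w4.png")[:,:,::-1]
f=lambda im,x,y,wd,h,s:cv2.resize(im[y:y+h,x:x+wd],(s,s),interpolation=2)
cv2.imwrite("pics/f1.png",np.hstack([np.vstack([f(a,310,190,160,160,300),f(w,242,65,160,160,300)]),np.vstack([f(b,230,130,130,130,300),f(b,270,290,130,130,300)])])[:,:,::-1])
print(bot.current_time_s())
E
```

```text
1.75 [ 0.7  0.8 -0.6] [0.604 0.183 0.228]
1.63 [ 1.3  0.1 -0.2] [0.585 0.183 0.23 ]
1.51 [2.  0.3 0.2] [0.566 0.183 0.231]
1.39 [ 1.   0.2 -0.5] [0.547 0.183 0.229]
1.26 [ 1.3 -0.4 -1. ] [0.529 0.183 0.225]
1.14 [ 2.4 -0.4  0.2] [0.511 0.183 0.219]
1.02 [ 1.8  0.7 -1.3] [0.494 0.183 0.211]
0.9 [ 1.1 -0.2  0.4] [0.479 0.183 0.2  ]
0.78 [ 1.8  0.4 -1. ] [0.464 0.183 0.188]
0.66 [0.7 0.8 0.1] [0.451 0.183 0.175]
0.54 [ 1.1 -0.3  0.2] [0.44  0.183 0.159]
0.41 [ 1.7 -0.2 -0.3] [0.431 0.183 0.143]
0.29 [ 1.6  0.8 -0.2] [0.424 0.183 0.125]
0.17 [1.1 0.3 0.3] [0.419 0.183 0.107]
0.05 [1.3 0.2 0.1] [0.416 0.183 0.089]
True [0.4161052  0.18308175 0.08046543] [-2.  -0.6  9.8]
35.3167
```

View pics/f1.png

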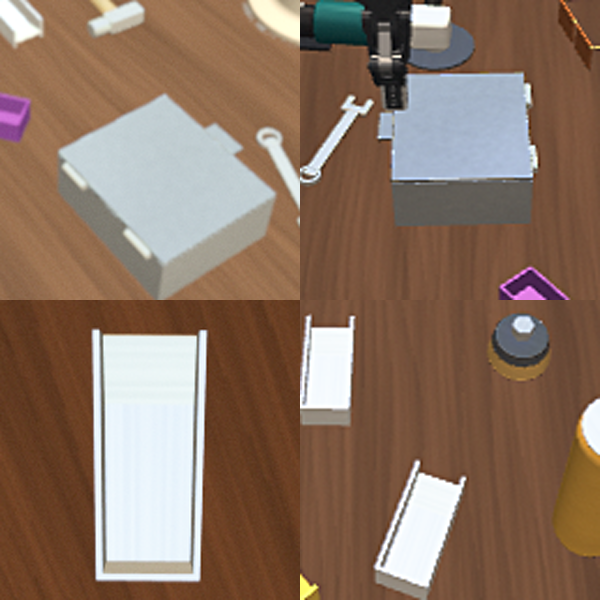

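The lid is shut: the press stopped at z = 0.0805, exactly the height of the closed outer face. The tray is empty, level and in its old place, and the arm is clear.

```bash
python3 -c "
from bench import *
print(sign_off(),bot.current_time_s())"
```

```text
the job is handed in; nothing more can be done
the job is handed in; nothing more can be done
```

The job is handed in at about 35 s on the robot's clock, with no verdict returned: both offcuts were tipped into the box, the tray is back in its place, and the lid was closed gently until it was fully shut.

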